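Rewind the sample changer and park its cassette

TASK

Rewind the white sample changer by turning its crank clockwise (seen from above) until the resistance suddenly drops away and the sprung keeper lets go of the cassette; stop there, before the overrun pin is pushed out. Then lift the freed cassette straight out without tugging it against the changer, and seat it gently, upright and fully down, in the pocket of the aluminium parking stand, leaving everything else on the bench where it stands.

Things in the scene. Friction and masses are not known exactly. Their poses are not given: they have to be found in the camera images.
- drive: the sample changer: fixed white box, 180 (x) x 340 (y) x 85 mm high, blue key panel on top. Origin: centre of its underside; z up. The crank is on top towards its +y end, the cassette in a pocket 20 mm deep towards its -y end, the keeper on the +x side of that pocket
- crank_axis (a point): fixed point on the crank's upright axis, 133 mm above the bench. Clockwise seen from above rewinds. From the start it takes 0.9 to 1.9 turns (not known beforehand) against a steady friction of about 10 N at the knob, felt while it turns; then within some 30 degrees this falls to about 1 N. About 0.65 turn later the overrun pin starts to be pushed out, with little more resistance
- crank_grip (a point): middle of the crank's upright black knob, 42 mm from the axis; moves with it and starts at any angle. The knob is 16 mm in diameter, 110 to 152 mm above the bench, and spins freely on its pin: it can be pinched from above and led round a level circle without turning the hand. A flat steel arm lies below it, 98 to 105 mm above the bench
- keeper_guide (a point): fixed point on the changer, 94 mm above the bench, between the guide blocks (up to 104 mm above the bench) of the keeper: a steel plate 30 mm wide and 6 mm thick, underside 94.5 mm above the bench, whose tip covers the cassette's +x shoulder by 8 mm. Locked solid until the resistance drops; then it springs 14 mm back to the changer's +x and the cassette is free
- overrun (a joint): overrun pin: brass pin, 10 mm in diameter, in the +y end face of the changer 50 mm above the bench. 0 = in, as it starts (tip 13 mm proud of the face, 1 mm proud of its collar); grows (m) as cranking too far pushes it out, up to 0.012
- cassette: grey plastic cassette of cuvettes, about 250 g: foot 76 (x) x 46 (y) x 28 mm high, upper block 52 x 46 mm up to 45 mm, and on top an upright grip fin 36 (x) x 12 (y) mm from 45 to 75 mm. The same either way round. Origin: centre of its underside; z up. It starts in the changer's pocket (80 x 50 mm), its underside 65 mm above the bench, axes along the changer's
- cassette_grip (a point): a point in the middle of the cassette's grip fin, 65 mm above the cassette's underside (10 mm below the fin's top)
- stand: parking stand: fixed aluminium plate 105 (x) x 75 (y) x 10 mm with a rim 10 mm wide and 12 mm high round a pocket of 81 (x) x 51 (y) mm. Origin: centre of its underside; z up
- stand_pocket (a point): centre of the floor of the stand's pocket, 10 mm above the bench (rim top 22 mm above the bench)
- reagent: bystander: amber bottle, 66 mm in diameter, 150 mm tall; origin at the centre of its underside
- beaker: bystander: glass beaker, 68 mm in diameter, 85 mm tall; origin at the centre of its underside
- tuberack: bystander: white test tube rack 50 x 140 mm, tubes up to 80 mm; origin at the centre of its underside
- jar: bystander: white jar, 50 mm in diameter, 60 mm tall; origin at the centre of its underside
- washbottle: bystander: white bottle, 60 mm in diameter, 140 mm tall; origin at the centre of its underside
- cuvettebox: bystander: cardboard box 70 x 110 x 35 mm; origin at the centre of its underside
- pipette: bystander: pipette lying along its y, 22 mm thick, 200 mm long (y from -60 to 140 mm); origin under its axis
- drive_pocket (a point): centre of the floor of the changer's pocket, 65 mm above the bench

How it is judged (in metres and radians):
On the way, in this order (a step that is already met when the one before it is completed fails the run):
1. the crank is being turned (distance of crank_grip from where it was at the start of the episode above 0.03 m), for 0.05 s.
2. the cassette has been lifted clear of the changer's pocket (z of cassette in the frame of drive_pocket above 0.03 m), for 0.1 s.
3. the cassette is seated in the stand's pocket (horizontal distance between cassette and stand_pocket below 0.005 m and z of cassette in the frame of stand_pocket below 0.004 m and angle between cassette's own z axis and vertical below 0.06 rad and angle between the x axis of cassette and the x axis of stand, either way round below 0.12 rad), for 0.2 s.
At the end, for the whole second after the job is handed in: the cassette lies released and at rest in the stand's pocket: centre within 5 mm, underside within 4 mm of the pocket's floor, upright within 0.06 rad, its long side along the stand's (either way round) within 0.12 rad; overrun pin pushed out less than 3 mm (all of step 3 and linear speed of cassette below 0.01 m/s and value of joint overrun below 0.003 m and contact force between the fingers and cassette below 0.1 N); the robot touches nothing.
It fails at once if the overrun pin is pushed out (3 mm or more) (value of joint overrun above 0.003 m).
It fails at once if the cassette is tugged or pressed against the changer or its keeper with more than 15 N (contact force between cassette and drive above 15 N).
It fails at once if the cassette is pressed into the stand with more than 25 N (contact force between cassette and stand above 25 N).
It fails at once if a bystander is moved by more than 30 mm (distance of any of reagent, beaker, tuberack, jar, washbottle, cuvettebox, pipette from where it was at the start of the episode above 0.03 m).
It also fails if it takes over 72 s, if anything falls off the work surface, if the arm or the gripper's body presses on something with over 40 N, if the wrist force passes 120 N, or if a joint passes its speed limit or range.

ROBOT

A 7-joint arm with a two-finger parallel gripper is mounted at the origin on the work surface. World frame = base frame: x ahead of the robot, y to its left, z up, the work surface at z = 0. Lengths are in m, angles in degrees, forces in N, time in s.
With the tool pointing down it reaches from about 0.425 to 0.875 m from the base axis. Payload 8.4 kg.
Tool frame: the origin (TCP) lies at the very end of the fingers, on their centre line; the grasp point (between the pads) lies 19 mm behind it; z points along the fingers, y is the line along which they close (so a half turn about z gives the same grasp; the last joint's range is limited). The gripper opens to 85 mm and grips with 20 to 120 N. Pads are 22 mm wide; open, the fingers measure 114 mm over their backs; the gripper's body (76 mm by 85 mm) begins 54 mm behind the grasp point. The pads swing forward as they close: fully open they stand 13 mm farther back than shut.
Start: joints at [-74.324, 19.091, 2.286, 83.961, -0.768, 76.965, -3.352], TCP at [0.237, 0.605, 0.231] pointing down, gripper open.
Joint ranges: [-147.57, 147.57], [-21.85, 119.76], [-74.77, 79.35], [14.55, 137.4], [-85.83, 265.84], [4.83, 119.75], [-152.11, 152.11]. Speed limits (degrees/s): [127.2, 127.2, 159.86, 159.86, 180, 180, 180].

INTERFACE

Orientations are given as a 3x3 rotation matrix whose columns are the frame's x, y, z axes.
In Python, from workcell import robot, eyes gives the robot as it stands. The module is installed in compiled form; this text tells all that it offers.
- The arm moves only by the tool move_arm, never from a script. Its argument "increments" is a list of rows, each a list of 3 entries, a list of its own where there are three numbers: the turn, a rotation vector about the tool's x, y, z each as a share of 90 degrees, from -1 to 1, then the shift along the tool's x, y, z each as a share of 1000 mm, from -1 to 1, then the opening, from 0 (shut) to 1 (fully open). In form: [[[ax, ay, az], [tx, ty, tz], fingers], ...]. A call has exactly 8 rows; each row is the pose to reach, as a shift and turn from the pose commanded when the call began, along the tool's axes at that moment; what a row does not reach only later rows make up. A row lasts 1/12 s, in which the tool goes at most 41.7 mm and 7.16 degrees, less where a joint would pass 70% of its speed; a pose out of reach is approached as far as the arm can. A call with a number of a shift or a turn outside -1 to 1 is refused whole. A call with a gripper value outside its range is refused whole. The fingers move at their own pace and stop on an object; the grip force is fixed at half the most. Time passes only in rows, so rows that repeat a pose let the fingers close, or fill a call up. It gives the time, the measured TCP pose, the force, the opening and the grip force at its end, in the units of the state.
- robot.get_state(): the state, without advancing time (a new reading comes with each control period).
- eyes.camera(name): name is "scene" or "top" or "wrist"; returns (picture, depth): 420x560x3 uint8, red, green, blue; 420x560 float32, m along the optical axis (not along the pixel's ray), 0 where there is no reading.
- eyes.camera_model(name): a dict with "vertical_fov" (degrees; the focal length in pixels is half the picture's height over the tangent of half this angle, whatever the lens; pixels are square), "cx", "cy" (the principal point, pixels), "rvec" (rotation vector, rad) and "tvec" (3), from world to camera coordinates, as OpenCV has them; the wrist camera has in their place "hand_eye" (4x4, takes a point from camera to tool coordinates, whose origin is the TCP and whose axes are the flange's). Camera axes: x right, y down, z forward; pixel columns grow to the right and rows downward; lengths in m; the calibration is good to about 2 mm. A picture is of the moment at which its call begins: read the wrist's pose just before it. camera_model takes no time and is no camera call.
- robot.sign_off(): hands the job in; it is judged then, once.
The state is a dict: "time": time; "joint_positions": joint angles; "dq": joint speeds; "joint_efforts": joint torques, N m; "eef_pos": TCP position; "eef_rot": TCP orientation; "contact_force": force on the tool from outside, world axes, zero at the start; "ft_torque": the same for the moment, N m; "grip_width": opening from 0.0 (shut) to 1.0 (fully open); "finger_force": force on a finger pad.
Only numpy, scipy, OpenCV 4.12 (cv2) and the standard library are available. Lean on these libraries where they do the work, as an engineer would, in place of code of your own. Each camera call takes 0.05 s, during which the arm holds its last target. There are 200 camera calls.

## Working session

There is one attempt and no reset: what is moved stays moved. The work goes in short steps, Python scripts to look and compute and a tool call to move; the robot and the scene stay as the last step left them, time stands still between calls to the robot, and variables do not carry over. Pictures are saved under pics/ and viewed, at most 10 in all, crops included, and the job is handed in when it is done.

Besides the shell and the picture viewer there is one more tool, called as a command line: name --argument value ..., lists and objects as JSON in quotes. move_arm: Moves the arm, as the interface text tells. Its arguments: {"type":"object","properties":{"increments":{"type":"array"}},"required":["increments"]}

```bash
mkdir -p pics
cat > h.py <<'E'
import numpy as np, cv2
from workcell import robot, eyes
def K(m):
    f=210/np.tan(np.radians(m["vertical_fov"]/2)); return f,m["cx"],m["cy"]
def cloud(name):
    m=eyes.camera_model(name); s=robot.get_state(); im,d=eyes.camera(name); f,cx,cy=K(m)
    v,u=np.mgrid[:420,:560]; P=np.stack([(u-cx)/f*d,(v-cy)/f*d,d],-1).astype(float)
    if "rvec" in m:
        R=cv2.Rodrigues(np.array(m["rvec"],float))[0]; P=(P-np.array(m["tvec"]).ravel())@R
    else:
        H=np.array(m["hand_eye"]); P=P@H[:3,:3].T+H[:3,3]; P=P@np.array(s["eef_rot"]).T+np.array(s["eef_pos"])
    P[d==0]=np.nan
    return im,P
def save(n,im,k=1): cv2.imwrite("pics/"+n,cv2.resize(im[...,::-1],None,fx=k,fy=k,interpolation=cv2.INTER_CUBIC))
E
python3 - <<'E'
from h import *
for n in("top","scene"):
    im,P=cloud(n); save(n+".png",im,1.4); np.savez(n,im=im,P=P); print(eyes.camera_model(n))
s=robot.get_state(); print(s)
E
```

```text
{'vertical_fov': 56.06115442789335, 'cx': 278.83857536558116, 'cy': 206.4214764708968, 'rvec': array([ 2.1513531 , -2.13973965,  0.1519535 ]), 'tvec': array([0.03242943, 0.58904477, 0.99733223])}
{'vertical_fov': 56.61542731017946, 'cx': 274.3972157287477, 'cy': 208.75567730864896, 'rvec': array([ 1.60353358,  2.14364358, -0.67960838]), 'tvec': array([ 0.14259706, -0.39422897,  1.48631623])}
{'time': 0.1, 'joint_positions': array([-74.32446114,  19.12811076,   2.28325863,  84.00596624,
        -0.77010483,  76.96386028,  -3.35128068]), 'dq': array([-0.02709724, -0.08088801,  0.10425461, -0.11062984,  0.05393692,
        0.08530007, -0.06551702]), 'joint_efforts': array([ 4.33825349e-03, -6.60008955e+01,  1.37087457e+00, -4.06479120e+01,
        1.72915764e-02,  8.87270726e-03, -4.57630460e-05]), 'eef_pos': array([0.23658895, 0.60498028, 0.23050556]), 'eef_rot': array([[-9.31317080e-01,  3.64209098e-01, -4.79496758e-04],
       [ 3.64209410e-01,  9.31316085e-01, -1.36214553e-03],
       [-4.95427528e-05, -1.44322663e-03, -9.99998957e-01]]), 'contact_force': array([-0.90505788,  0.36997   ,  0.75466783]), 'ft_torque': array([ 0.03494372, -0.02987459, -0.00769401]), 'finger_force': 0.0, 'grip_width': 1.0012641641312945}
```

View pics/top.png

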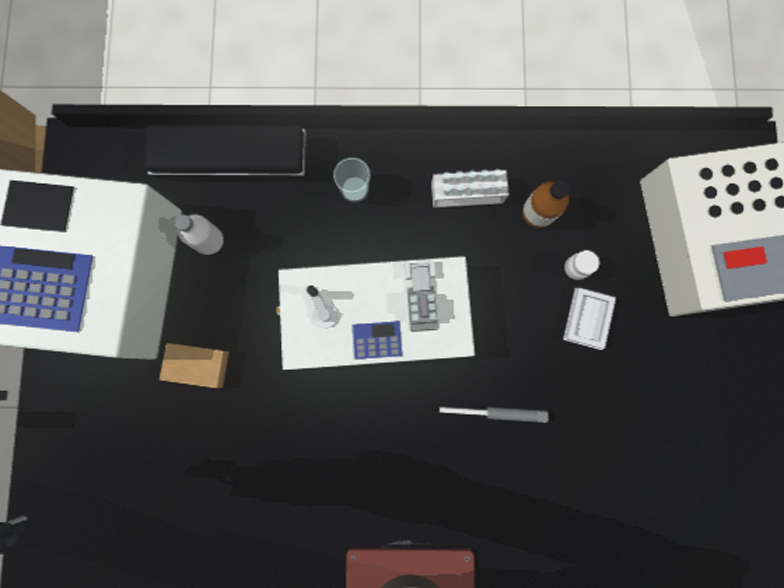

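View pics/scene.png

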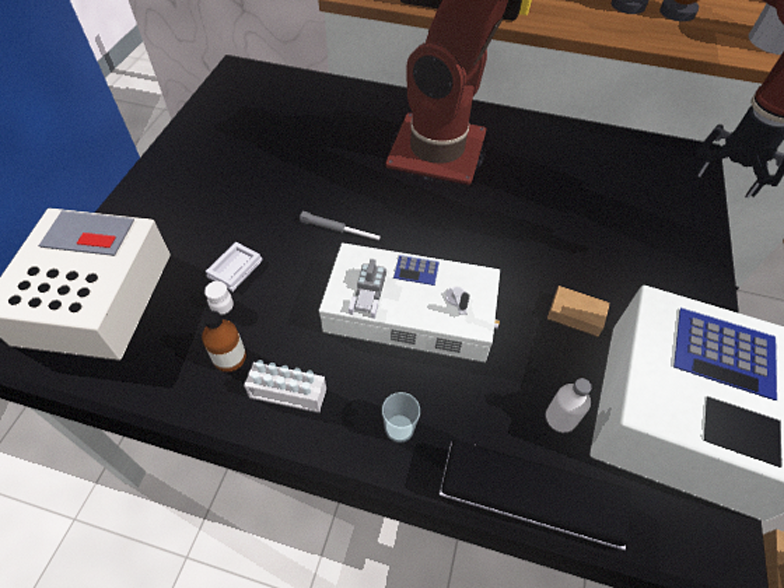

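The top view (px in the 1.4x picture) shows the drive at (280-473, 258-368), the crank knob at (313,291), the cassette at (423,308) with its keeper at (420,275), and the stand at (590,319). Next I'll measure these from depth.

Run:
```python
from h import *
D=np.load("top.npz"); P=D["P"]; im=D["im"]
x,y,z=np.moveaxis(P,-1,0)
v,u=np.mgrid[:420,:560]
def box(u0,u1,v0,v1): return (u>u0/1.4)&(u<u1/1.4)&(v>v0/1.4)&(v<v1/1.4)
def rect(m,l):
    r=cv2.minAreaRect(np.float32(np.c_[x[m],y[m]])*1000); print(l,m.sum(),np.round(r[0],1),np.round(r[1],1),round(r[2],1),"z",np.round(np.nanpercentile(z[m],[5,50,95]),4))
b=box(265,490,245,380)
print("bench z",np.nanmedian(z[box(450,540,430,450)]))
rect(b&(abs(z-.085)<.008),"drive top")
k=box(300,340,280,330)
rect(k&(z>.12),"knob");rect(k&(z>.143),"knobtop"); rect(k&(z>.093)&(z<.108),"arm")
c=box(400,450,255,335)
rect(c&(z>.125),"fin"); rect(c&(z>.1)&(z<.118),"upper"); rect(c&(z>.09)&(z<.107),"mid")
s=box(555,625,285,355)
rect(s&(z>.014)&(z<.03),"stand rim"); rect(s&(z>.004)&(z<.03),"stand all")
for n,a in dict(reagent=(520,575,175,230),beaker=(330,375,155,205),rack=(428,512,168,210),jar=(560,603,246,282),wash=(172,226,208,258),cub=(158,232,340,390),pip=(435,552,402,428)).items(): rect(box(*a)&(z>.01),n)
im2=im[180:265,180:450]; save("crop.png",im2,2.9)
for a in [(313,291),(323,318),(423,308),(420,275)]:
    i,j=int(a[1]/1.4),int(a[0]/1.4); print(a,np.round(P[i,j],4))
```

```text
bench z -1.534176981043026e-05
drive top 8581 [541.5  64.4] [180.7 340. ] 4.5 z [0.0819 0.0851 0.0895]
knob 47 [571.5 170.2] [13.6 13.1] 4.4 z [0.1221 0.1495 0.1541]
knobtop 34 [571.5 170.6] [13.6 12.3] 4.4 z [0.1457 0.1516 0.1543]
arm 155 [547.7 165.9] [62.1 36.9] 34.3 z [0.0939 0.1047 0.1071]
fin 80 [547.7 -20.3] [34.3 11.9] 3.8 z [0.1357 0.1398 0.142 ]
upper 547 [577.5 -16.6] [112.3  51. ] 2.5 z [0.1007 0.1082 0.1126]
mid 463 [569.1 -27.9] [128.7  73.8] 7.8 z [0.0911 0.1001 0.1057]
stand rim 519 [ 539.2 -345.5] [ 72.7 102.4] 75.6 z [0.0156 0.0217 0.0251]
stand all 1164 [ 537.  -353.2] [131.5 137.6] 88.0 z [0.0066 0.0124 0.0243]
reagent 796 [ 748.4 -253.5] [64.9 60. ] 57.8 z [0.0256 0.1003 0.1505]
beaker 490 [797.4 110.7] [65.9 66.1] 44.8 z [0.0165 0.0592 0.0853]
rack 1047 [ 790.2 -115.1] [ 51.3 140.5] 3.8 z [0.0463 0.0542 0.0815]
jar 366 [ 639.5 -326.7] [46.9 47. ] 52.2 z [0.0167 0.0588 0.0624]
wash 773 [702.4 414. ] [94.1 85.5] 84.2 z [0.0156 0.0894 0.1397]
cub 1201 [445. 406.] [111.7  70. ] 82.4 z [0.0293 0.0344 0.0377]
pip 491 [ 359.8 -156.4] [197.9  21.9] 86.7 z [0.0122 0.0188 0.0238]
(313, 291) [0.5709 0.1668 0.1523]
(323, 318) [0.5279 0.155  0.1066]
(423, 308) [ 0.5423 -0.0197  0.1417]
(420, 275) [ 0.6071 -0.0173  0.1   ]
```

View pics/crop.png

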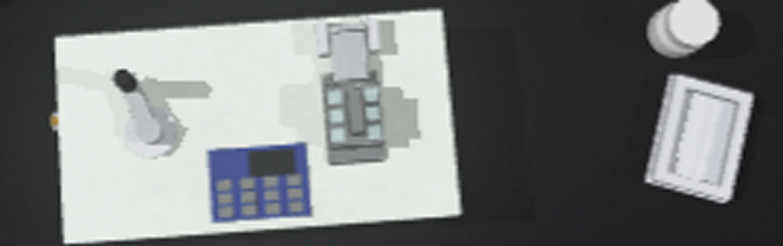

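move_arm --increments '[[[0,0,-0.282],[-0.45,-0.32,-0.1],1],[[0,0,-0.282],[-0.45,-0.32,-0.1],1],[[0,0,-0.282],[-0.45,-0.32,-0.1],1],[[0,0,-0.282],[-0.45,-0.32,-0.1],1],[[0,0,-0.282],[-0.45,-0.32,-0.1],1],[[0,0,-0.282],[-0.45,-0.32,-0.1],1],[[0,0,-0.282],[-0.45,-0.32,-0.1],1],[[0,0,-0.282],[-0.45,-0.32,-0.1],1]]'

```text
time: 0.77
eef_pos: [0.417, 0.329, 0.2909]
eef_rot: [[-0.998, -0.07, -0.0], [-0.07, 0.998, -0.0], [0.0, -0.0, -1.0]]
contact_force: [1.3, 0.5, 0.2]
grip_width: 1.001
finger_force: 0.0
```

```bash
cat >> h.py <<'E'
def inc(p,yaw=None):
    "one row towards world TCP p; yaw = azimuth of tool y (deg), tool down"
    s=robot.get_state(); R=np.array(s["eef_rot"]); t=R.T@(np.array(p)-s["eef_pos"]); a=np.zeros(3)
    if yaw is not None:
        y=np.radians(yaw); Y=np.array([np.cos(y),np.sin(y),0]); Z=np.array([0,0,-1.]); T=np.c_[np.cross(Y,Z),Y,Z]
        a=cv2.Rodrigues(R.T@T)[0].ravel()/(np.pi/2)
    print("inc",[np.round(a,4).tolist(),np.round(t,4).tolist()])
def st():
    s=robot.get_state(); print(round(s["time"],2),"q",np.round(s["joint_positions"],1),"p",np.round(s["eef_pos"],4),"F",np.round(s["contact_force"],1),"g",round(s["grip_width"],3),round(s["finger_force"],1),"yaw",round(float(np.degrees(np.arctan2(s["eef_rot"][1][1],s["eef_rot"][0][1]))),2))
E
python3 -c "
from h import *
st(); inc([.54,.12,.33],94.2)"
```

```text
0.77 q [-52.8   3.5  10.3  95.6  -0.6  80.9  51.6] p [0.417  0.329  0.2909] F [1.3 0.5 0.2] g 1.001 0.0 yaw 94.02
inc [[-0.0, -0.0002, -0.0021], [-0.108, -0.2171, -0.0391]]
```

move_arm --increments '[[[0,0,0],[-0.11,-0.21,-0.04],1],[[0,0,0],[-0.11,-0.21,-0.04],1],[[0,0,0],[-0.11,-0.21,-0.04],1],[[0,0,0],[-0.11,-0.21,-0.04],1],[[0,0,0],[-0.11,-0.21,-0.04],1],[[0,0,0],[-0.11,-0.21,-0.04],1],[[0,0,0],[-0.11,-0.21,-0.04],1],[[0,0,0],[-0.11,-0.21,-0.04],1]]'

```text
time: 1.43
eef_pos: [0.5416, 0.127, 0.3307]
eef_rot: [[-0.998, -0.066, 0.0], [-0.066, 0.998, -0.0], [-0.0, -0.0, -1.0]]
contact_force: [-0.6, 0.1, 0.5]
grip_width: 1.001
finger_force: 0.0
```

```bash
python3 -c "
from h import *
st(); im,P=cloud('wrist'); np.savez('w1',im=im,P=P); save('w1.png',im,1.4); print(eyes.camera_model('wrist')['hand_eye'])"
```

```text
1.43 q [-38.4   5.9  22.7  89.   -2.2  85.6  78.1] p [0.5416 0.127  0.3307] F [-0.6  0.1  0.5] g 1.001 0.0 yaw 93.77
[[-1.61869666e-04 -9.63651283e-01 -2.67163206e-01  6.69273350e-02]
 [ 9.99999987e-01 -1.49192306e-04 -6.77499947e-05  9.34767201e-04]
 [ 2.54286744e-05 -2.67163213e-01  9.63651294e-01 -1.42867954e-01]
 [ 0.00000000e+00  0.00000000e+00  0.00000000e+00  1.00000000e+00]]
```

View pics/w1.png

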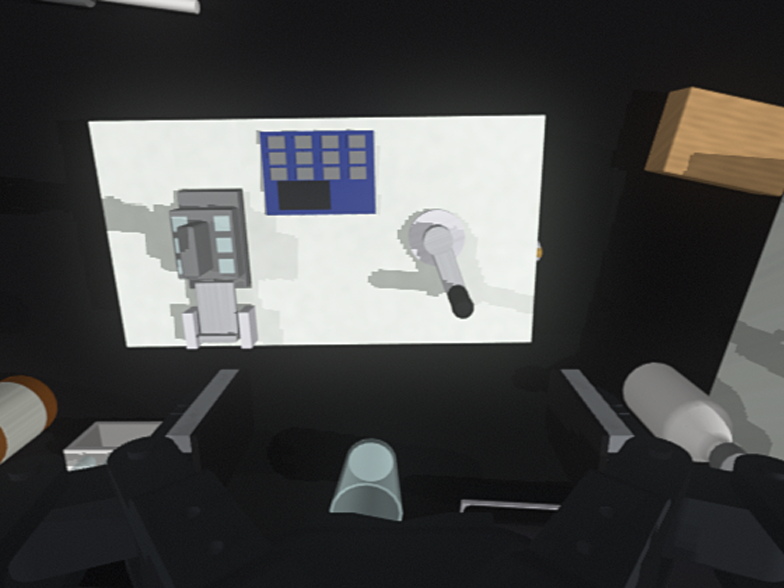

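The wrist view shows the hub end of the crank arm at (437,238), the knob top at (461,298), the cassette fin at (195,248) and the keeper at (217,312).

Run:
```python
from h import *
D=np.load("w1.npz"); P=D["P"]; x,y,z=np.moveaxis(P,-1,0); v,u=np.mgrid[:420,:560]
def box(u0,u1,v0,v1): return (u>u0/1.4)&(u<u1/1.4)&(v>v0/1.4)&(v<v1/1.4)
def rect(m,l):
    r=cv2.minAreaRect(np.float32(np.c_[x[m],y[m]])*1000); print(l,m.sum(),np.round(r[0],1),np.round(r[1],1),round(r[2],1),"z",np.round(np.nanpercentile(z[m],[5,50,95]),4))
for a in [(437,238),(425,255),(461,298),(455,275),(190,230),(217,305),(205,310),(230,300)]:
    print(a,np.round(P[int(a[1]/1.4),int(a[0]/1.4)]*1000,1))
k=box(405,480,205,325)
rect(k&(z>.147),"knobtop"); rect(k&(z>.115),"knob"); rect(k&(z>.1)&(z<.109),"arm"); rect(k&(z>.1)&(z<.109)&(u<440/1.4),"hubpart"); rect(k&(z>.0885)&(z<.098),"disk")
rect(box(80,560,110,355)&(abs(z-.085)<.004),"drive")
rect(box(160,255,180,290)&(z>.135),"fin"); rect(box(160,255,180,290)&(abs(z-.11)<.004),"upper");rect(box(160,255,180,290)&(abs(z-.093)<.004),"foot")
rect(box(190,240,284,335)&(z>.097),"keeper");
```

```text
(437, 238) [532.6 155.5 106.8]
(425, 255) [548.7 148.   92.6]
(461, 298) [565.7 171.8 147.6]
(455, 275) [560.  172.  105.3]
(190, 230) [532.7 -15.7 139.8]
(217, 305) [597.1 -12.7 100.8]
(205, 310) [602.5 -22.9 100.5]
(230, 300) [593.   -2.8 100.6]
knobtop 203 [572.5 173.3] [14.3 15. ] 59.3 z [0.1484 0.1521 0.1537]
knob 337 [572.4 173.2] [14.5 15.2] 59.3 z [0.119  0.1499 0.1534]
arm 744 [548.9 164.1] [53.9 21.3] 28.0 z [0.1037 0.1056 0.1071]
hubpart 272 [543.5 152.9] [38.8 11.9] 5.0 z [0.1034 0.106  0.1072]
disk 791 [533.9 156.1] [42.  43.8] 22.3 z [0.0899 0.0913 0.0925]
drive 40275 [542.   66.6] [180.5 341.1] 4.5 z [0.0839 0.0853 0.0877]
fin 501 [548.1 -17.4] [35.4 12.4] 3.8 z [0.1366 0.1398 0.1413]
upper 1379 [548.  -17.6] [51.7 47.1] 4.1 z [0.1088 0.1104 0.112 ]
foot 813 [548.3 -17.5] [75.9 46.4] 4.3 z [0.0906 0.0932 0.0955]
keeper 1138 [602.3 -14.8] [42.6 41.3] 3.9 z [0.099  0.1007 0.1038]
```

move_arm --increments '[[[0,0,0],[-0.034,0.044,0.03],1],[[0,0,0],[-0.034,0.044,0.06],1],[[0,0,0],[-0.034,0.044,0.1],1],[[0,0,0],[-0.034,0.044,0.14],1],[[0,0,0],[-0.034,0.044,0.175],1],[[0,0,0],[-0.034,0.044,0.2],1],[[0,0,0],[-0.034,0.044,0.216],1],[[0,0,0],[-0.034,0.044,0.216],1]]'

```text
time: 2.15
eef_pos: [0.5681, 0.1767, 0.1102]
eef_rot: [[-0.997, -0.073, -0.007], [-0.073, 0.997, -0.002], [0.007, -0.002, -1.0]]
contact_force: [-0.6, -0.8, 0.3]
grip_width: 1.003
finger_force: 0.0
```

```bash
python3 -c "
from h import *
st(); inc([.5724,.1732,.114],94.2)"
```

```text
2.15 q [-38.3  18.9  20.3 100.6  -7.3  62.3  78.6] p [0.5681 0.1767 0.1102] F [-0.6 -0.8  0.3] g 1.003 0.0 yaw 94.19
inc [[-0.0012, -0.0046, -0.0001], [-0.004, -0.0038, -0.0038]]
```

move_arm --increments '[[[0,0,0],[0,0,0],1],[[0,0,0],[0,0,0],1],[[0,0,0],[0,0,0],1],[[0,0,0],[0,0,0],1],[[0,0,0],[0,0,0],1],[[0,0,0],[0,0,0],1],[[0,0,0],[0,0,0],1],[[0,0,0],[0,0,0],1]]'

```text
time: 2.82
eef_pos: [0.5717, 0.1755, 0.1149]
eef_rot: [[-0.998, -0.07, 0.0], [-0.07, 0.998, 0.0], [-0.0, 0.0, -1.0]]
contact_force: [0.0, 1.1, 0.7]
grip_width: 1.002
finger_force: 0.0
```

```bash
python3 -c "
from h import *
st(); inc([.5724,.1732,.114],94.2)"
```

```text
2.82 q [-38.2  18.6  20.5 100.3  -7.2  62.4  78.6] p [0.5717 0.1755 0.1149] F [0.  1.1 0.7] g 1.002 0.0 yaw 94.01
inc [[0.0, 0.0001, -0.0021], [-0.0005, -0.0023, 0.0009]]
```

move_arm --increments '[[[0,0,0],[-0.001,-0.002,0],0.5],[[0,0,0],[-0.001,-0.002,0],0],[[0,0,0],[-0.001,-0.002,0],0],[[0,0,0],[-0.001,-0.002,0],0],[[0,0,0],[-0.001,-0.002,0],0],[[0,0,0],[-0.001,-0.002,0],0],[[0,0,0],[-0.001,-0.002,0],0],[[0,0,0],[-0.001,-0.002,0],0]]'

```text
time: 3.48
eef_pos: [0.5729, 0.1732, 0.1149]
eef_rot: [[-0.998, -0.07, 0.0], [-0.07, 0.998, -0.0], [-0.0, -0.0, -1.0]]
contact_force: [-0.6, -2.7, 3.0]
grip_width: 0.166
finger_force: 58.5
```

```bash
cat >> h.py <<'E'
def arc(a0,a1,c=(.534,.1561),r=.042,z=.114,yaw=94.0,n=8,base=None):
    "tool-frame shifts for arc rows a0..a1 (deg) from the commanded pose 'base' (world)"
    s=robot.get_state(); b=np.array(base if base is not None else s["eef_pos"]); y=np.radians(yaw); Y=np.array([np.cos(y),np.sin(y),0]); Z=np.array([0,0,-1.]); T=np.c_[np.cross(Y,Z),Y,Z]
    for k in range(1,n+1):
        a=np.radians(a0+(a1-a0)*k/n); p=np.array([c[0]+r*np.cos(a),c[1]+r*np.sin(a),b[2]]); print(np.round(T.T@(p-b),4).tolist())
E
python3 -c "
from h import *
st(); arc(24,-56,base=[.5727,.1736,.1149])
for a in (24,-56,-156,-256,-356): print(a)
"
```

```text
3.48 q [-38.1  18.7  20.5 100.2  -7.3  62.4  78.9] p [0.5729 0.1732 0.1149] F [-0.6 -2.7  3. ] g 0.166 58.5 yaw 94.0
[-0.0015, -0.0075, 0.0]
[-0.0022, -0.0148, 0.0]
[-0.0015, -0.0221, 0.0]
[0.0004, -0.0291, 0.0]
[0.0035, -0.0358, 0.0]
[0.0077, -0.0418, 0.0]
[0.0128, -0.0469, 0.0]
[0.0188, -0.0511, 0.0]
24
-56
-156
-256
-356
```

move_arm --increments '[[[0,0,0],[-0.0015,-0.0075,0],0],[[0,0,0],[-0.002,-0.015,0],0],[[0,0,0],[-0.0015,-0.022,0],0],[[0,0,0],[0.0005,-0.029,0],0],[[0,0,0],[0.0035,-0.036,0],0],[[0,0,0],[0.0075,-0.042,0],0],[[0,0,0],[0.013,-0.047,0],0],[[0,0,0],[0.019,-0.051,0],0]]'

```text
time: 4.15
eef_pos: [0.5596, 0.1213, 0.115]
eef_rot: [[-0.998, -0.07, 0.005], [-0.07, 0.998, 0.001], [-0.005, 0.0, -1.0]]
contact_force: [9.1, 1.3, -5.6]
grip_width: 0.173
finger_force: 58.7
```

```bash
python3 -c "
from h import *
st(); T=[.534+.042*np.cos(np.radians(-56)),.1561+.042*np.sin(np.radians(-56)),.1149]; print(T); arc(-56,-136,base=T)
"
```

```text
4.15 q [-35.4  15.6  21.8 104.2  -6.5  61.2  82.9] p [0.5596 0.1213 0.115 ] F [ 9.1  1.3 -5.6] g 0.173 58.7 yaw 94.02
[np.float64(0.5574861019457714), np.float64(0.12128042195268823), 0.1149]
[0.0066, -0.0031, 0.0]
[0.0137, -0.005, 0.0]
[0.021, -0.0056, 0.0]
[0.0283, -0.005, 0.0]
[0.0354, -0.0031, 0.0]
[0.042, 0.0, 0.0]
[0.048, 0.0042, 0.0]
[0.0532, 0.0094, 0.0]
```

move_arm --increments '[[[0,0,0],[0.0065,-0.003,0],0],[[0,0,0],[0.0135,-0.005,0],0],[[0,0,0],[0.021,-0.0055,0],0],[[0,0,0],[0.0285,-0.005,0],0],[[0,0,0],[0.0355,-0.003,0],0],[[0,0,0],[0.042,0,0],0],[[0,0,0],[0.048,0.004,0],0],[[0,0,0],[0.053,0.0095,0],0]]'

```text
time: 4.82
eef_pos: [0.5053, 0.1254, 0.1149]
eef_rot: [[-0.998, -0.068, 0.003], [-0.068, 0.998, -0.001], [-0.003, -0.001, -1.0]]
contact_force: [7.5, -4.7, -2.6]
grip_width: 0.17
finger_force: 59.1
```

```bash
cat >> h.py <<'E'
def ft(a):
    F=robot.get_state()["contact_force"]; a=np.radians(a); print("tangential",round(float(F[0]*np.sin(a)-F[1]*np.cos(a)),1),"radial",round(float(F[0]*np.cos(a)+F[1]*np.sin(a)),1))
def cp(a): return [.534+.042*np.cos(np.radians(a)),.1561+.042*np.sin(np.radians(a)),.1149]
E
python3 -c "
from h import *
st(); ft(-136)
for a in (-136,-216,-296,-376,-456,-536,-616): print(a); arc(a,a-80,base=cp(a))
"
```

```text
4.82 q [-38.1   9.6  21.1 111.   -3.8  59.9  78.6] p [0.5053 0.1254 0.1149] F [ 7.5 -4.7 -2.6] g 0.17 59.1 yaw 93.92
tangential -8.6 radial -2.1
-136
[0.0042, 0.006, 0.0]
[0.0073, 0.0126, 0.0]
[0.0092, 0.0197, 0.0]
[0.0098, 0.027, 0.0]
[0.0092, 0.0343, 0.0]
[0.0073, 0.0414, 0.0]
[0.0042, 0.048, 0.0]
[0.0, 0.054, 0.0]
-216
[-0.0052, 0.0052, 0.0]
[-0.0112, 0.0094, 0.0]
[-0.0178, 0.0125, 0.0]
[-0.0249, 0.0144, 0.0]
[-0.0322, 0.015, 0.0]
[-0.0395, 0.0144, 0.0]
[-0.0465, 0.0125, 0.0]
[-0.0532, 0.0094, 0.0]
-296
[-0.006, -0.0042, 0.0]
[-0.0112, -0.0094, 0.0]
[-0.0154, -0.0154, 0.0]
[-0.0185, -0.022, 0.0]
[-0.0204, -0.0291, 0.0]
[-0.021, -0.0364, 0.0]
[-0.0204, -0.0437, 0.0]
[-0.0185, -0.0507, 0.0]
-376
[0.0031, -0.0066, 0.0]
[0.0073, -0.0126, 0.0]
[0.0125, -0.0178, 0.0]
[0.0185, -0.022, 0.0]
[0.0251, -0.0251, 0.0]
[0.0322, -0.027, 0.0]
[0.0395, -0.0276, 0.0]
[0.0468, -0.027, 0.0]
-456
[0.0071, 0.0019, 0.0]
[0.0137, 0.005, 0.0]
[0.0197, 0.0092, 0.0]
[0.0249, 0.0144, 0.0]
[0.0291, 0.0204, 0.0]
[0.0322, 0.027, 0.0]
[0.0341, 0.0341, 0.0]
[0.0347, 0.0414, 0.0]
-536
[-0.0006, 0.0073, 0.0]
[-0.0025, 0.0144, 0.0]
[-0.0056, 0.021, 0.0]
[-0.0098, 0.027, 0.0]
[-0.015, 0.0322, 0.0]
[-0.021, 0.0364, 0.0]
[-0.0276, 0.0395, 0.0]
[-0.0347, 0.0414, 0.0]
-616
[-0.0073, 0.0006, 0.0]
[-0.0146, -0.0, 0.0]
[-0.0217, -0.0019, 0.0]
[-0.0283, -0.005, 0.0]
[-0.0343, -0.0092, 0.0]
[-0.0395, -0.0144, 0.0]
[-0.0437, -0.0204, 0.0]
[-0.0468, -0.027, 0.0]
```

move_arm --increments '[[[0,0,0],[0.004,0.006,0],0],[[0,0,0],[0.0075,0.0125,0],0],[[0,0,0],[0.009,0.0195,0],0],[[0,0,0],[0.01,0.027,0],0],[[0,0,0],[0.009,0.0345,0],0],[[0,0,0],[0.0075,0.0415,0],0],[[0,0,0],[0.004,0.048,0],0],[[0,0,0],[0,0.054,0],0]]'

```text
time: 5.48
eef_pos: [0.5001, 0.1789, 0.1148]
eef_rot: [[-0.998, -0.068, -0.001], [-0.068, 0.998, -0.002], [0.001, -0.002, -1.0]]
contact_force: [-1.5, -8.8, 6.1]
grip_width: 0.171
finger_force: 60.3
```

move_arm --increments '[[[0,0,0],[-0.005,0.005,0],0],[[0,0,0],[-0.011,0.0095,0],0],[[0,0,0],[-0.018,0.0125,0],0],[[0,0,0],[-0.025,0.0145,0],0],[[0,0,0],[-0.032,0.015,0],0],[[0,0,0],[-0.0395,0.0145,0],0],[[0,0,0],[-0.0465,0.0125,0],0],[[0,0,0],[-0.053,0.0095,0],0]]'

```text
time: 6.15
eef_pos: [0.553, 0.1932, 0.1149]
eef_rot: [[-0.998, -0.07, 0.0], [-0.07, 0.998, -0.001], [-0.0, -0.001, -1.0]]
contact_force: [-0.4, -4.8, 3.3]
grip_width: 0.17
finger_force: 59.8
```

```bash
python3 -c "
from h import *
st(); ft(-296); print(cp(-296))
"
```

```text
6.15 q [-39.8  17.2  19.2 102.   -6.3  61.9  75.6] p [0.553  0.1932 0.1149] F [-0.4 -4.8  3.3] g 0.17 59.8 yaw 94.01
tangential 1.7 radial -4.5
[np.float64(0.5524115881651412), np.float64(0.193849349944565), 0.1149]
```

Run:
```python
from h import *
a=np.load("top.npz"); im,P=cloud("top")
def prof(P,l):
    q=P.reshape(-1,3); c=np.array([.548,-.0185]); t=np.radians(4.2); d=q[:,:2]-c; X=d@[np.cos(t),np.sin(t)]; Y=d@[-np.sin(t),np.cos(t)]
    print(l,[(int(x*1000),round(float(np.median(q[(abs(X-x)<.0015)&(abs(Y)<.008),2])),3)) for x in np.arange(.02,.09,.003)])
prof(a["P"],"before"); prof(P,"now")
save("cmp.png",np.hstack([a["im"][170:260,180:350],im[170:260,180:350]]),2.3)
```

```text
before [(20, 0.108), (23, 0.109), (26, 0.109), (28, 0.093), (32, 0.099), (34, 0.101), (37, 0.101), (40, 0.1), (44, 0.1), (46, 0.101), (49, 0.101), (52, 0.101), (55, 0.1), (59, 0.099), (61, 0.101), (64, 0.1), (67, 0.101), (71, 0.1), (73, 0.105), (76, 0.105), (79, 0.105), (82, 0.086), (85, 0.085), (88, 0.086)]
now [(20, 0.11), (23, 0.111), (26, 0.109), (28, 0.093), (32, 0.094), (34, 0.1), (37, 0.101), (40, 0.102), (44, 0.098), (46, 0.1), (49, 0.099), (52, 0.1), (55, 0.1), (59, 0.102), (61, 0.101), (64, 0.1), (67, 0.1), (71, 0.099), (73, 0.1), (76, 0.107), (79, 0.105), (82, nan), (85, 0.084), (88, 0.084)]
  return _methods._mean(a, axis=axis, dtype=dtype,
  ret = ret.dtype.type(ret / rcount)
```

View pics/cmp.png

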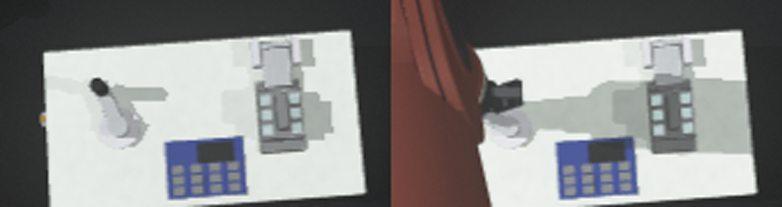

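The comparison shows the keeper still covering the shoulder (crop px 275 before, 667 now), shifted by perhaps 2 mm, so it may only be starting to release. I'll continue with a 40° step.

move_arm --increments '[[[0,0,0],[-0.003,-0.002,0],0],[[0,0,0],[-0.006,-0.004,0],0],[[0,0,0],[-0.0085,-0.0065,0],0],[[0,0,0],[-0.011,-0.0095,0],0],[[0,0,0],[-0.0135,-0.0125,0],0],[[0,0,0],[-0.0155,-0.0155,0],0],[[0,0,0],[-0.017,-0.0185,0],0],[[0,0,0],[-0.0185,-0.022,0],0]]'

```text
time: 6.87
eef_pos: [0.5724, 0.1743, 0.1149]
eef_rot: [[-0.997, -0.071, 0.0], [-0.071, 0.997, 0.001], [-0.0, 0.001, -1.0]]
contact_force: [0.1, 0.8, 3.4]
grip_width: 0.17
finger_force: 60.0
```

```bash
cat >> h.py <<'E'
def prof():
    q=cloud("top")[1].reshape(-1,3); c=np.array([.548,-.0185]); t=np.radians(4.2); d=q[:,:2]-c; X=d@[np.cos(t),np.sin(t)]; Y=d@[-np.sin(t),np.cos(t)]
    print([(int(x*1000),round(float(np.nanmedian(q[(abs(X-x)<.0015)&(abs(Y)<.008),2])),3)) for x in np.arange(.026,.06,.003)])
E
python3 -c "
from h import *
st(); ft(-336); print(cp(-336)); prof()"
```

```text
6.87 q [-37.5  18.6  19.8 100.2  -7.1  62.3  78.7] p [0.5724 0.1743 0.1149] F [0.1 0.8 3.4] g 0.17 60.0 yaw 94.07
tangential -0.7 radial 0.4
[np.float64(0.5723689092209893), np.float64(0.1731829390091836), 0.1149]
[(26, 0.109), (28, 0.094), (32, 0.092), (34, 0.093), (37, 0.093), (40, 0.084), (44, 0.092), (46, 0.101), (49, 0.101), (52, 0.1), (55, 0.1), (58, 0.1)]
```

Resistance has dropped and the keeper has retracted 14 mm. I'll release the knob and rise.

move_arm --increments '[[[0,0,0],[0,0,0],1],[[0,0,0],[0,0,0],1],[[0,0,0],[0,0,0],1],[[0,0,0],[0,0,0],1],[[0,0,0],[0,0,-0.02],1],[[0,0,0],[0,0,-0.05],1],[[0,0,0],[0,0,-0.08],1],[[0,0,-0.005],[0,0,-0.1],1]]'

```text
time: 7.58
eef_pos: [0.5728, 0.1738, 0.2174]
eef_rot: [[-0.997, -0.078, 0.002], [-0.078, 0.997, 0.001], [-0.002, 0.001, -1.0]]
contact_force: [0.4, 0.0, 0.5]
grip_width: 1.004
finger_force: 0.0
```

move_arm --increments '[[[0,0,0],[0.008,-0.04,0],1],[[0,0,0],[0.016,-0.08,0],1],[[0,0,0],[0.024,-0.12,0],1],[[0,0,0],[0.032,-0.16,0],1],[[0,0,0],[0.0375,-0.1885,0],1],[[0,0,0],[0.0375,-0.1885,0],1],[[0,0,0],[0.0375,-0.1885,0],1],[[0,0,0],[0.0375,-0.1885,0],1]]'

```text
time: 8.25
eef_pos: [0.5496, -0.0163, 0.2147]
eef_rot: [[-0.997, -0.079, -0.0], [-0.079, 0.997, 0.001], [0.0, 0.001, -1.0]]
contact_force: [0.0, 0.1, -0.1]
grip_width: 1.002
finger_force: 0.0
```

```bash
cat > m.py <<'E'
from h import *
def rect(q,l):
    r=cv2.minAreaRect(np.float32(q[:,:2])*1000); print(l,len(q),np.round(r[0],1),np.round(r[1],1),round(r[2],1),"z",np.round(np.percentile(q[:,2],[5,50,95]),4))
E
python3 - <<'E'
from m import *
st(); im,P=cloud("wrist"); np.savez("w2",im=im,P=P); q=P[:400].reshape(-1,3); q=q[~np.isnan(q[:,0])]
q=q[(abs(q[:,0]-.548)<.06)&(abs(q[:,1]+.0175)<.04)]
rect(q[(q[:,2]>.135)&(q[:,2]<.145)],"fin"); rect(q[abs(q[:,2]-.11)<.003],"upper"); rect(q[abs(q[:,2]-.093)<.003],"foot")
save("w2.png",im,1.4); inc([.548,-.0175,.116],94.4)
E
```

```text
8.25 q [-27.4   8.1  27.1 100.6  -3.9  72.3  95.2] p [ 0.5496 -0.0163  0.2147] F [ 0.   0.1 -0.1] g 1.002 0.0 yaw 94.5
fin 1002 [548.1 -18.2] [35.4 11.9] 4.7 z [0.1381 0.14   0.1411]
upper 3282 [548.2 -18.1] [51.5 45.9] 4.6 z [0.1092 0.1105 0.1118]
foot 1458 [558.4 -15.8] [97.2 51.9] 2.7 z [0.0918 0.0932 0.0948]
inc [[0.0003, -0.0002, 0.002], [0.0018, -0.0018, 0.0986]]
```

View pics/w2.png

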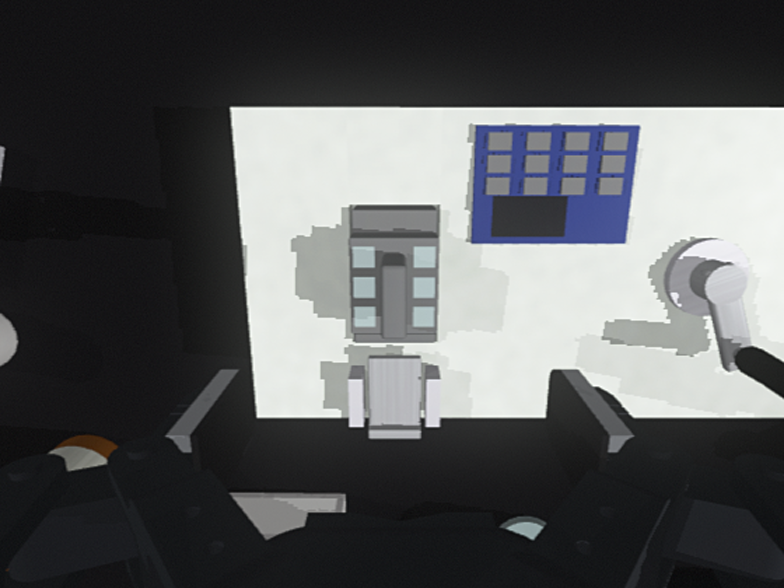

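The keeper is clear of the cassette, with its tip at (395,357) and the foot ending at (395,342). Now I'll descend.

move_arm --increments '[[[0,0,0],[0.001,-0.001,0.03],1],[[0,0,0],[0.001,-0.001,0.06],1],[[0,0,0],[0.001,-0.001,0.08],1],[[0,0,0],[0.001,-0.001,0.092],1],[[0,0,0],[0.001,-0.001,0.098],1],[[0,0,0],[0.001,-0.001,0.098],1],[[0,0,0],[0.001,-0.001,0.098],1],[[0,0,0],[0.001,-0.001,0.098],1]]'

```text
time: 8.97
eef_pos: [0.5497, -0.0181, 0.118]
eef_rot: [[-0.997, -0.078, 0.002], [-0.078, 0.997, 0.0], [-0.002, 0.0, -1.0]]
contact_force: [0.6, 0.4, -0.4]
grip_width: 0.994
finger_force: 0.0
```

```bash
python3 -c "
from h import *
st(); inc([.5482,-.018,.116],94.5)"
```

```text
8.97 q [-26.1  13.2  26.7 107.1  -6.8  61.1  97.7] p [ 0.5497 -0.0181  0.118 ] F [ 0.6  0.4 -0.4] g 0.994 0.0 yaw 94.49
inc [[0.0001, 0.0013, -0.0001], [0.0015, 0.0002, 0.002]]
```

move_arm --increments '[[[0,0,0],[0.001,0,0.001],0.4],[[0,0,0],[0.001,0,0.001],0.3],[[0,0,0],[0.001,0,0.001],0.2],[[0,0,0],[0.001,0,0.001],0.18],[[0,0,0],[0.001,0,0.001],0.16],[[0,0,0],[0.001,0,0.001],0.14],[[0,0,0],[0.001,0,0.001],0.1],[[0,0,0],[0.001,0,0.001],0.1]]'

```text
time: 9.63
eef_pos: [0.5478, -0.0185, 0.1158]
eef_rot: [[-0.997, -0.078, 0.0], [-0.078, 0.997, -0.0], [-0.0, -0.0, -1.0]]
contact_force: [-0.7, -0.8, 1.8]
grip_width: 0.13
finger_force: 61.0
```

```bash
python3 -c "
from h import *
st()"
```

```text
9.63 q [-26.1  13.2  26.7 107.4  -6.8  60.9  97.7] p [ 0.5478 -0.0185  0.1158] F [-0.7 -0.8  1.8] g 0.13 61.0 yaw 94.46
```

move_arm --increments '[[[0,0,0],[0,0,-0.003],0],[[0,0,0],[0,0,-0.007],0],[[0,0,0],[0,0,-0.012],0],[[0,0,0],[0,0,-0.018],0],[[0,0,0],[0,0,-0.025],0],[[0,0,0],[0,0,-0.035],0],[[0,0,0],[0,0,-0.05],0],[[0,0,0],[0,0,-0.065],0]]'

```text
time: 10.3
eef_pos: [0.5475, -0.0185, 0.1819]
eef_rot: [[-0.997, -0.078, -0.0], [-0.078, 0.997, -0.0], [0.0, -0.0, -1.0]]
contact_force: [0.7, -0.4, -3.7]
grip_width: 0.129
finger_force: 60.3
```

```bash
python3 -c "
from h import *
st(); inc([.537,-.30,.185],75.6)"
```

```text
10.3 q [-27.1   9.3  27.2 103.3  -4.6  68.5  95.9] p [ 0.5475 -0.0185  0.1819] F [ 0.7 -0.4 -3.7] g 0.129 60.3 yaw 94.46
inc [[-0.0001, -0.0002, 0.2096], [0.0324, -0.2798, -0.0031]]
```

move_arm --increments '[[[0,0,0.03],[0.005,-0.03,-0.015],0],[[0,0,0.08],[0.011,-0.065,-0.02],0],[[0,0,0.13],[0.018,-0.105,-0.02],0],[[0,0,0.18],[0.024,-0.14,-0.02],0],[[0,0,0.21],[0.029,-0.17,-0.02],0],[[0,0,0.21],[0.032,-0.19,-0.02],0],[[0,0,0.21],[0.032,-0.19,-0.02],0],[[0,0,0.21],[0.032,-0.19,-0.02],0]]'

```text
time: 10.97
eef_pos: [0.5302, -0.2118, 0.2015]
eef_rot: [[-0.968, 0.252, 0.0], [0.252, 0.968, -0.0], [-0.001, -0.0, -1.0]]
contact_force: [0.5, 0.6, -2.9]
grip_width: 0.124
finger_force: 60.5
```

Run:
```python
from m import *
st(); im,P=cloud("wrist"); np.savez("w3",im=im,P=P); q=P.reshape(-1,3); q=q[~np.isnan(q[:,0])]
q=q[(abs(q[:,0]-.539)<.07)&(abs(q[:,1]+.3455)<.07)]
rect(q[abs(q[:,2]-.022)<.004],"rim"); rect(q[abs(q[:,2]-.010)<.003],"floor")
save("w3.png",im,1.4)
```

```text
10.97 q [-14.4  12.1  36.7  99.1  -7.6  71.2  99.6] p [ 0.5302 -0.2118  0.2015] F [ 0.5  0.6 -2.9] g 0.124 60.5 yaw 75.41
rim 3517 [ 539.7 -343.5] [ 72.  101.3] 75.0 z [0.0198 0.0221 0.0233]
floor 4278 [ 539.4 -342.5] [ 73.9 104.6] 75.1 z [0.0089 0.0102 0.0117]
```

View pics/w3.png

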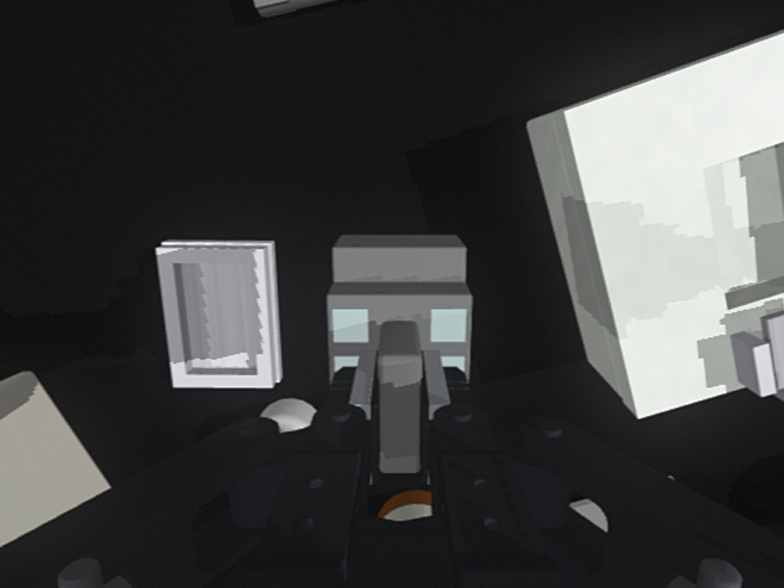

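The stand is fully visible with its rim at (160-275, 242-387). Measured centre is (0.5397, -0.3435) with tool-y azimuth 75°.

move_arm --increments '[[[0,0,0.002],[-0.013,-0.037,0],0],[[0,0,0.002],[-0.025,-0.074,0],0],[[0,0,0.002],[-0.036,-0.106,0.01],0],[[0,0,0.002],[-0.0425,-0.125,0.04],0],[[0,0,0.002],[-0.0425,-0.125,0.07],0],[[0,0,0.002],[-0.0425,-0.125,0.095],0],[[0,0,0.002],[-0.0425,-0.125,0.1],0],[[0,0,0.002],[-0.0425,-0.125,0.1],0]]'

```text
time: 11.68
eef_pos: [0.5404, -0.3397, 0.0991]
eef_rot: [[-0.968, 0.25, -0.003], [0.25, 0.968, 0.002], [0.004, 0.001, -1.0]]
contact_force: [-0.1, 0.1, -2.7]
grip_width: 0.132
finger_force: 60.5
```

move_arm --increments '[[[0,0,0],[0,0,0],0],[[0,0,0],[0,0,0],0],[[0,0,0],[0,0,0],0],[[0,0,0],[0,0,0],0],[[0,0,0],[0,0,0],0],[[0,0,0],[0,0,0],0],[[0,0,0],[0,0,0],0],[[0,0,0],[0,0,0],0]]'

```text
time: 12.35
eef_pos: [0.5406, -0.342, 0.1008]
eef_rot: [[-0.968, 0.252, 0.0], [0.252, 0.968, -0.0], [-0.0, -0.0, -1.0]]
contact_force: [-0.3, 0.1, -3.4]
grip_width: 0.13
finger_force: 60.6
```

Run:
```python
from m import *
st(); inc([.5397,-.3435,.063],75.2)
im,P=cloud("wrist"); save("w4.png",im,1.4)
```

```text
12.35 q [ -0.   26.9  37.1  95.5 -17.8  63.6 117.5] p [ 0.5406 -0.342   0.1008] F [-0.3  0.1 -3.4] g 0.13 60.6 yaw 75.39
inc [[-0.0, 0.0, 0.0021], [0.0005, -0.0017, 0.0378]]
```

View pics/w4.png

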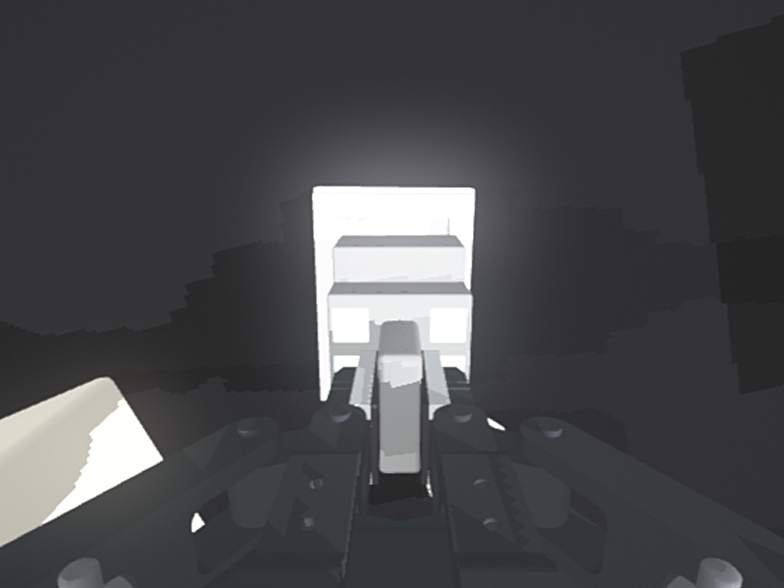

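The cassette (329-471) sits about 6 px right of the rim's centre (313-475), which agrees with the roughly 2 mm ty correction. I'll apply it and lower.

move_arm --increments '[[[0,0,0.002],[0.0005,-0.002,0.005],0],[[0,0,0.002],[0.0005,-0.002,0.012],0],[[0,0,0.002],[0.0005,-0.002,0.018],0],[[0,0,0.002],[0.0005,-0.002,0.022],0],[[0,0,0.002],[0.0005,-0.002,0.025],0],[[0,0,0.002],[0.0005,-0.002,0.028],0],[[0,0,0.002],[0.0005,-0.002,0.031],0],[[0,0,0.002],[0.0005,-0.002,0.033],0]]'

```text
time: 13.07
eef_pos: [0.5396, -0.3438, 0.0674]
eef_rot: [[-0.967, 0.255, -0.0], [0.255, 0.967, 0.0], [0.0, -0.0, -1.0]]
contact_force: [0.8, -0.3, -3.1]
grip_width: 0.126
finger_force: 60.8
```

```bash
python3 -c "
from h import *
st(); inc([.5397,-.3435,.0608],75.2)"
```

```text
13.07 q [  0.9  29.   36.2  97.  -19.3  60.3 118.6] p [ 0.5396 -0.3438  0.0674] F [ 0.8 -0.3 -3.1] g 0.126 60.8 yaw 75.21
inc [[-0.0, -0.0001, 0.0001], [-0.0, 0.0003, 0.0066]]
```

move_arm --increments '[[[0,0,0],[0,0,0.001],0],[[0,0,0],[0,0,0.002],0],[[0,0,0],[0,0,0.003],0],[[0,0,0],[0,0,0.004],0],[[0,0,0],[0,0,0.005],0],[[0,0,0],[0,0,0.0055],0],[[0,0,0],[0,0,0.006],0],[[0,0,0],[0,0,0.006],0]]'

```text
time: 13.73
eef_pos: [0.5396, -0.3438, 0.0616]
eef_rot: [[-0.967, 0.255, -0.0], [0.255, 0.967, -0.0], [0.0, -0.0, -1.0]]
contact_force: [0.8, -0.1, -2.9]
grip_width: 0.129
finger_force: 60.8
```

move_arm --increments '[[[0,0,0],[0,0,0.0003],0],[[0,0,0],[0,0,0.0006],0],[[0,0,0],[0,0,0.0009],0],[[0,0,0],[0,0,0.0012],0],[[0,0,0],[0,0,0.0012],0],[[0,0,0],[0,0,0.0012],0],[[0,0,0],[0,0,0.0012],0],[[0,0,0],[0,0,0.0012],0]]'

```text
time: 14.4
eef_pos: [0.5396, -0.344, 0.0608]
eef_rot: [[-0.967, 0.255, 0.0], [0.255, 0.967, -0.0], [-0.0, -0.0, -1.0]]
contact_force: [-1.8, 0.0, 3.4]
grip_width: 0.126
finger_force: 61.6
```

It touches down with about 6 N, so it's seated. I'll release gently and rise.

move_arm --increments '[[[0,0,0],[0,0,-0.0005],0.2],[[0,0,0],[0,0,-0.0005],0.4],[[0,0,0],[0,0,-0.0005],0.6],[[0,0,0],[0,0,-0.0005],0.6],[[0,0,0],[0,0,-0.0005],0.6],[[0,0,0],[0,0,-0.0005],0.6],[[0,0,0],[0,0,-0.01],0.6],[[0,0,0],[0,0,-0.03],0.6]]'

```text
time: 15.07
eef_pos: [0.5383, -0.3429, 0.089]
eef_rot: [[-0.967, 0.255, -0.004], [0.255, 0.967, 0.002], [0.004, 0.001, -1.0]]
contact_force: [1.0, 0.8, -0.8]
grip_width: 0.597
finger_force: 0.0
```

move_arm --increments '[[[0,0,0],[0,0,-0.03],0.6],[[0,0,0],[0,0,-0.06],0.6],[[0,0,0],[0,0,-0.09],0.6],[[0,0,0],[0,0,-0.12],0.6],[[0,0,0],[0,0,-0.14],0.6],[[0,0,0],[0,0,-0.14],0.6],[[0,0,0],[0,0,-0.14],0.6],[[0,0,0],[0,0,-0.14],0.6]]'

```text
time: 15.73
eef_pos: [0.5394, -0.3436, 0.2302]
eef_rot: [[-0.967, 0.255, -0.0], [0.255, 0.967, 0.0], [0.0, 0.0, -1.0]]
contact_force: [-0.5, 0.4, -0.5]
grip_width: 0.603
finger_force: 0.0
```

Run:
```python
from m import *
st(); im,P=cloud("wrist"); q=P.reshape(-1,3); q=q[~np.isnan(q[:,0])]
q=q[(abs(q[:,0]-.539)<.07)&(abs(q[:,1]+.3435)<.06)]
rect(q[abs(q[:,2]-.022)<.003],"rim"); rect(q[abs(q[:,2]-.0545)<.003],"upper"); rect(q[abs(q[:,2]-.038)<.003],"foot"); rect(q[abs(q[:,2]-.085)<.004],"fin")
save("w5.png",im,1.4)
```

```text
15.73 q [ -1.9  20.9  39.8  87.2 -13.6  76.9 114.4] p [ 0.5394 -0.3436  0.2302] F [-0.5  0.4 -0.5] g 0.603 0.0 yaw 75.21
rim 2777 [ 539.6 -343.5] [ 71.1 100.8] 74.9 z [0.0209 0.0222 0.0234]
upper 2116 [ 540.2 -343. ] [46. 52.] 75.2 z [0.054  0.0555 0.0568]
foot 993 [ 540.4 -342.9] [45.6 76.4] 75.0 z [0.0368 0.0382 0.0395]
fin 587 [ 540.5 -343.3] [11.1 36.7] 75.2 z [0.0834 0.085  0.0862]
```

View pics/w5.png

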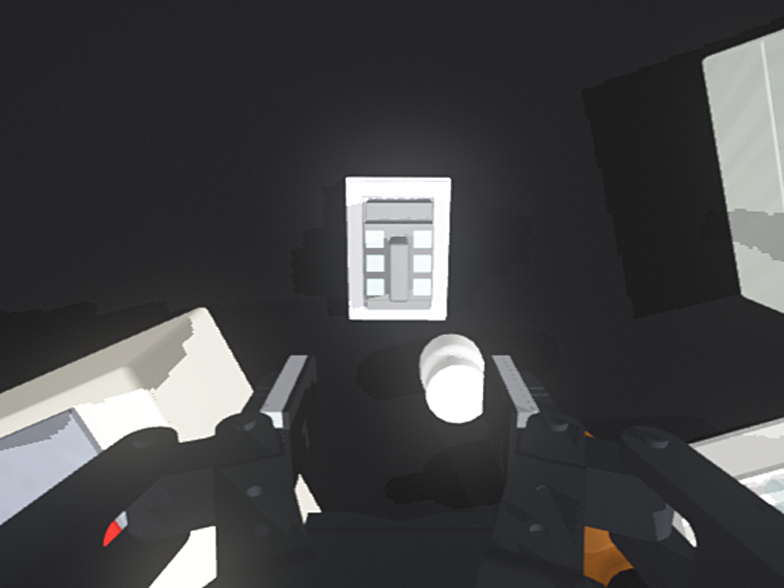

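The cassette (365-433, 200-308) lies centred in the stand. The foot top is at 38 mm, so it's fully down, within 1 mm of centre, and nothing touches it.

```bash
python3 -c "
from workcell import robot
print(robot.sign_off())"
```

```text
the job is handed in; nothing more can be done
None
```

I turned the crank about one turn until the resistance dropped and the keeper let go, then lifted the cassette out and seated it fully down in the stand, within about 1 mm of centre. I handed the job in at about 16 s; the sign-off returned no verdict, and I did not measure the overrun pin or recheck the bystanders' positions.

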